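# Clear a stuck plug from a burner mixing tube

### The job

A blanking plug is stuck in the bore of the burner mixing tube that stands upright in the clamp stand. Take the push rod out of its holder, push it down through the tube until the plug drops out of the far end into the steel pan below and the rod's collar presses firmly, with about 15 N, on the tube's mouth; hold it there for a moment, and never press on plug or tube with more than 22 N. Then draw the rod out, stand it fully home in its holder again and let go; leave the pan under the tube and the other things where they are.

Things in the scene. Friction and masses are not known exactly. Their poses are not given: they have to be found in the camera images.
- stand: Clamp stand fixed to the hob: steel foot plate 150x120x6 mm, 16 mm post 112 mm high at x = +78 mm of its frame, grey clamp head holding a steel tube upright. Origin on the hob's top, z up along the tube's axis. The head's height on the post is not measured: the tube's mouth lies anywhere from 114 to 136 mm above the hob. Nothing of the stand is higher than the mouth.
- tube_axis (a point): Point fixed to the stand on the tube's axis, 60 mm above the hob. Tube: 72 mm long, 30 mm outside, bore 22 mm, mouth flared over its top 8 mm to 30 mm inside, 38 mm outside. It sits on a spring in the head: stays up to 8 N, then sinks 1 mm per 4 N onto a hard stop at 5 mm (28 N). Two sprung leaves line the bore from 11 mm below the mouth; after the plug has passed, 19 mm between them.
- plug: Grey plastic plug stuck in the tube: cylinder of 20 mm diameter and 20 mm length, chamfered ends, upright, 30 g. Origin: centre of its lower end. How deep it lies in the tube differs. The sprung leaves grip it: pushing it along takes about 5 to 11 N until it leaves the lower end.
- pan: Open steel pan, 108x154 mm and 52 mm high, walls 3 mm, standing loose on the foot plate beneath the tube, whose lower end hangs into it. Origin: centre of its underside; z up.
- holder: Rod holder, fixed to the hob: base plate 85x85x6 mm with an upright socket tube in its middle, top at 82 mm, bore 21 mm, flared to 28 mm at the top. Origin on the hob's top on the socket's axis; z up.
- rod: Push rod standing in the holder, 151 mm long, 0.2 to 0.33 kg. Origin: centre of its lower tip, z up the rod. Shank 16 mm wide to z = 75 mm, chamfered tip; collar 36 mm wide, 75 to 81 mm; round black handle 24 mm wide, 81 to 151 mm. In the holder the collar rests on the socket, tip 7 mm above the hob. On the tube the collar stops on the mouth, tip 3 mm out of the lower end.
- timer: White round kitchen timer, 68 mm wide, 50 mm high; bystander. Origin: centre of its underside.
- spice_b: Green-labelled spice jar with a red cap standing nearest the middle, 45 mm wide, 106 mm high; bystander. Origin: centre of its underside.
Not all that is in view belongs to the job. What is shaped like the rod but pink or yellow is not meant.

How it is judged:
On the way:
1. the plug is out of the tube and down in the pan, and the rod is through the tube with its collar pressing on the tube with more than 8 N (height (world z) of plug below 0.03 m and horizontal distance between rod and stand below 0.006 m and z of rod in the frame of stand below 0.066 m and contact force between rod and stand above 8 N), for 0.2 s.
At the end, for the whole second after the job is handed in: The plug lies in the pan, the pan stands level on the foot plate with its centre within 30 mm of the tube's axis, and the rod stands upright and still in its holder with the collar down on the socket (within 3 mm), released (x of plug in the frame of pan between -0.054 and 0.054 m and y of plug in the frame of pan between -0.077 and 0.077 m and z of plug in the frame of pan below 0.03 m and horizontal distance between pan and stand below 0.03 m and angle between each of pan, rod's own z axis and vertical below 0.1 rad and z of pan in the frame of stand below 0.012 m and horizontal distance between rod and holder below 0.007 m and z of rod in the frame of holder below 0.01 m and linear speed of rod below 0.02 m/s and linear speed of plug below 0.05 m/s); the robot touches nothing.
It fails at once if the rod presses on the tube or any part of the stand with more than 22 N (contact force between rod and stand above 22 N).
It fails at once if the rod presses on the plug with more than 22 N (contact force between rod and plug above 22 N).
It fails at once if the timer or the spice jar is pushed more than 30 mm (distance of any of timer, spice_b from where it was at the start of the episode above 0.03 m).
It also fails if it takes over 61 s, if anything falls off the work surface, if the arm or the gripper's body presses on something with over 40 N, if the wrist force passes 120 N, or if a joint passes its speed limit or range.

### The arm

A 6-joint arm with a two-finger parallel gripper is mounted at the origin on a cart in front of the work surface, level with it; the furniture and walls round the work are solid. World frame = base frame: x ahead of the robot, y to its left, z up, the work surface at z = 0. Lengths are in m, angles in rad, forces in N, time in s.
With the tool pointing down it reaches from about 0.325 to 0.75 m from the base axis. Payload 7.6 kg.
Tool frame: the origin (TCP) lies at the very end of the fingers, on their centre line; the grasp point (between the pads) lies 19 mm behind it (env.pinch_z is the distance from the TCP to the grasp point, in m); z points along the fingers, y is the line along which they close (so a half turn about z gives the same grasp; the last joint's range is limited). The gripper opens to 85 mm and grips with 20 to 120 N. Pads are 22 mm wide; open, the fingers measure 114 mm over their backs; the gripper's body (76 mm by 85 mm) begins 54 mm behind the grasp point. The pads swing forward as they close: fully open they stand 13 mm farther back than shut.
Start: joints at [-1.344, 0.052, 1.401, -0, 1.689, -0.07], TCP at [0.154, -0.502, 0.231] pointing down, gripper open.
Joint ranges: [-2.9, 2.9], [-0.91, 2.17], [0.12, 2.37], [-1.06, 4.2], [0.26, 2.73], [-2.93, 2.93]. Speed limits (rad/s): [2.57, 2.57, 3.01, 3.14, 3.14, 3.14].

### API

Orientations are given as a unit quaternion [w, x, y, z].
In Python, from rig import env gives the robot as it stands.
- The arm moves only by the tool carry_out, never from a script. Its arguments are lists of equal length, an entry for each row: "travel": the shift along the tool's x, y, z in units of 300 mm (1.0 is 300 mm), a list of three; "dr": the turn, a rotation vector about the tool's x, y, z in units of 30 degrees (1.0 is 30 degrees), a list of three. In form: {"travel": [[dx, dy, dz], ...], "dr": [[ax, ay, az], ...]}. A call has 1 to 5 rows; each row shifts and turns the commanded pose from where the row before left it, along the tool's axes as they then stand; what a row does not reach is not made up. A row lasts 1/10 s, in which the tool goes at most 50 mm and 8.59 degrees, less where a joint would pass 70% of its speed; a pose out of reach is approached as far as the arm can. A call with a number of a shift or a turn outside -1 to 1 is refused whole. A call with a gripper value outside its range is refused whole. "grip" is the finger opening in mm, from 0 to 85.4, set as the call begins (left out, the last holds). The fingers move at their own pace and stop on an object; the grip force is fixed at half the most. Time passes only in rows, so rows that do not move let the fingers close. It gives the time, the measured TCP pose, the force, the opening and the grip force at its end, in the units of the state.
- env.observe(): the state, without advancing time (a new reading comes with each control period).
- env.grab_frame(name): name is "scene" or "top"; returns a dict with "image" (384x512x3 uint8, blue, green, red), "camera_matrix" (3x3 intrinsics, pixels), "cam_to_world" (4x4, takes a point from camera to world coordinates). Camera axes: x right, y up, looking along -z (the intrinsics and any distortion apply to the point x, -y, -z); pixel columns grow to the right and rows downward; lengths in m; the calibration is good to about 2 mm. A picture is of the moment at which its call begins. There is no depth.
- env.job_done(): hands the job in; it is judged then, once.
Trained networks look in the newest picture that a camera, given by its name, has taken for a name from the list of things; names that differ only in an ending like _2 or _b are one class to them, and where a whole thing is asked for, a point or a joint stands for the part that bears it (a point fixed in the world has none). Each returns a list of dicts, best first, with "score" (0 to 1); they miss things now and then, are a little off and sometimes report something else, mostly with a low value. They report only what shows in the picture. A call takes as long as a camera call. They do not tell look-alikes from the thing itself.
- env.boxes_of(camera, name): "rect" ([centre column, centre row, width, height] in pixels, round what is visible of it).
- env.masks_of(camera, name): "mask" (384x512 bool, what is visible of it) and "rect" ([centre column, centre row, width, height] in pixels, round what is visible of it).
The state is a dict: "time": time; "joints": joint angles; "qd": joint speeds; "effort": joint torques, N m; "position": TCP position; "ee_rot": TCP orientation; "contact_force": force on the tool from outside, world axes, zero at the start; "torque": the same for the moment, N m; "finger_gap": finger opening in m; "grip_force": force on a finger pad.
Only numpy, scipy, OpenCV 4.12 (cv2) and the standard library are available. Lean on these libraries where they do the work, as an engineer would, in place of code of your own. Each camera call takes 0.05 s, during which the arm holds its last target. There are 200 camera calls.

## Working session

There is one attempt and no reset: what is moved stays moved. The work goes in short steps, Python scripts to look and compute and a tool call to move; the robot and the scene stay as the last step left them, time stands still between calls to the robot, and variables do not carry over. Pictures are saved under pics/ and viewed, at most 10 in all, crops included, and the job is handed in when it is done.

Besides the shell and the picture viewer there is one more tool, called in YAML: its name, and indented under it one key for each argument. carry_out: Moves the arm, as the interface text tells. Shifts and turns lie within -1 to 1; 1 stands for 300 mm of shift or 30 degrees of turn. Its arguments: {"type":"object","properties":{"travel":{"type":"array","items":{"type":"array","items":{"type":"number"}}},"dr":{"type":"array","items":{"type":"array","items":{"type":"number"}}},"grip":{"type":"number"}},"required":["travel","dr"]}

```bash
mkdir -p pics
cat > h.py <<'E'
import numpy as np,cv2
from rig import env
def proj(f,P):
    M=np.linalg.inv(f["cam_to_world"]);p=M[:3,:3]@np.array(P,float)+M[:3,3]
    q=np.array([p[0],-p[1],-p[2]]);q=f["camera_matrix"]@q;return q[:2]/q[2]
def ray(f,u,v):
    d=np.linalg.inv(f["camera_matrix"])@np.array([u,v,1.]);d=np.array([d[0],-d[1],-d[2]])
    T=np.array(f["cam_to_world"]);return T[:3,3],T[:3,:3]@d
def atz(f,u,v,z):
    o,d=ray(f,u,v);return o+d*(z-o[2])/d[2]
E
python3 - <<'E'
from h import *
for c in("scene","top"):
    f=env.grab_frame(c);cv2.imwrite(f"pics/{c}0.png",f["image"]);print(c,f["cam_to_world"][:3,3] if hasattr(f["cam_to_world"],'shape') else f["cam_to_world"],[k for k in f])
    for n in("stand","plug","pan","holder","rod","timer","spice_b"):
        print(n,[(round(b["score"],2),np.round(b["rect"]).tolist()) for b in env.boxes_of(c,n)[:4]])
print(env.observe())
E
```

```text
scene [ 0.49531922 -0.50351629  1.06451906] ['image', 'camera_matrix', 'cam_to_world']
stand [(0.89, [251.0, 154.0, 47.0, 59.0])]
plug []
pan [(0.85, [236.0, 151.0, 57.0, 63.0])]
holder [(0.66, [271.0, 286.0, 51.0, 47.0]), (0.52, [251.0, 154.0, 46.0, 55.0])]
rod [(0.94, [289.0, 222.0, 16.0, 32.0]), (0.59, [221.0, 270.0, 14.0, 31.0]), (0.53, [272.0, 271.0, 18.0, 26.0])]
timer [(0.7, [209.0, 215.0, 28.0, 27.0])]
spice_b [(0.61, [306.0, 194.0, 18.0, 34.0])]
top [0.43172721 0.03369662 1.15595795] ['image', 'camera_matrix', 'cam_to_world']
stand [(0.9, [201.0, 200.0, 55.0, 54.0])]
plug [(0.36, [186.0, 214.0, 9.0, 4.0])]
pan []
holder [(0.62, [344.0, 193.0, 46.0, 43.0])]
rod [(0.72, [359.0, 139.0, 14.0, 23.0]), (0.54, [350.0, 187.0, 16.0, 18.0]), (0.53, [342.0, 243.0, 18.0, 17.0]), (0.5, [297.0, 161.0, 12.0, 22.0])]
timer [(0.57, [261.0, 254.0, 28.0, 30.0])]
spice_b [(0.57, [257.0, 148.0, 22.0, 28.0])]
{'time': 0.8, 'joints': array([-1.34432211e+00,  5.22234895e-02,  1.40069379e+00,  5.60570515e-06,
        1.68864395e+00, -7.02599103e-02]), 'qd': array([ 0.00088072,  0.00050823, -0.00058253,  0.00012199,  0.00015612,
       -0.00239922]), 'effort': array([ 6.40941435e-04, -3.81513906e+01, -3.60290015e+01,  6.90335256e-06,
        2.99124968e-04,  2.55677003e-05]), 'position': array([ 0.15355513, -0.50205227,  0.23131417]), 'ee_rot': array([1.54492762e-05, 9.89013734e-01, 1.47823658e-01, 4.00107773e-06]), 'contact_force': array([-0.76389122,  0.54025174, -0.71311486]), 'torque': array([-0.02964554,  0.04920654,  0.03350085]), 'grip_force': 0.0, 'finger_gap': 0.08530994305186405}
```

View pics/scene0.png

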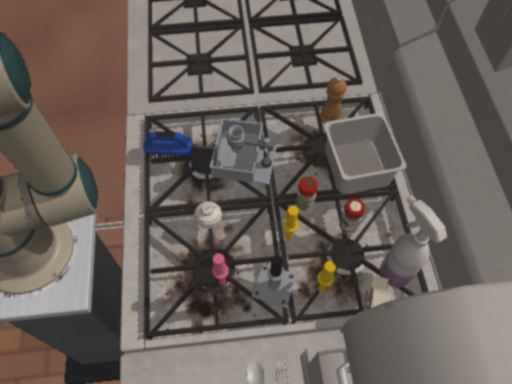

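View pics/top0.png

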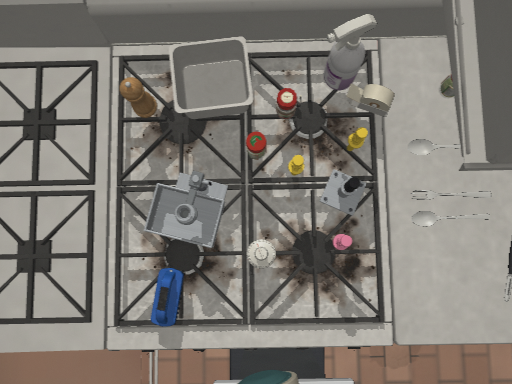

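The black rod stands in the holder at top (351,186) and scene (276,267). The tube mouth is at top (186,212) and scene (236,131). I'll zoom in to measure them.

Run:
```python
from h import *
R=[("scene",236,140),("scene",275,275),("top",188,210),("top",346,190)]
t=[]
for c,u,v in R:
    im=cv2.imread(f"pics/{c}0.png")[v-24:v+24,u-32:u+32];t.append(cv2.resize(im,(384,288),interpolation=cv2.INTER_CUBIC))
cv2.imwrite("pics/m.png",np.vstack([np.hstack(t[:2]),np.hstack(t[2:])]))
fs={c:env.grab_frame(c) for c in("scene","top")}
for c in fs:
    print(c,fs[c]["camera_matrix"][0],np.round(fs[c]["cam_to_world"],3).tolist())
```

```text
scene [475.25914813   0.         253.78576189] [[0.994, 0.097, -0.051, 0.495], [-0.11, 0.867, -0.486, -0.504], [-0.003, 0.489, 0.872, 1.065], [0.0, 0.0, 0.0, 1.0]]
top [490.37131942   0.         258.15110382] [[-0.017, 0.991, -0.129, 0.432], [-1.0, -0.019, -0.013, 0.034], [-0.016, 0.129, 0.992, 1.156], [0.0, 0.0, 0.0, 1.0]]
```

View pics/m.png

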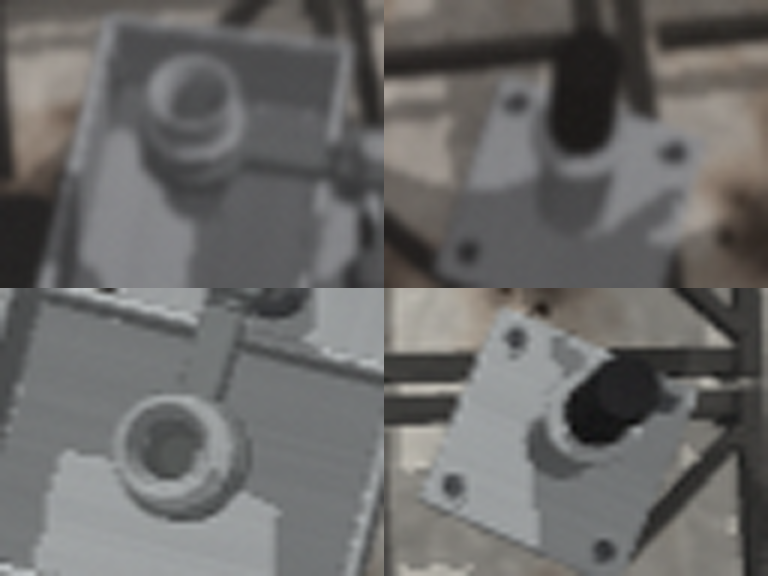

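Run:
```python
from h import *
f=env.grab_frame("scene");g=env.grab_frame("top")
o={"scene0":(204,116),"scene1":(243,251),"top0":(156,186),"top1":(314,166)}
px=lambda k,x,y:(o[k][0]+(x+.5)/6-.5,o[k][1]+(y+.5)/6-.5)
def tri(a,b):
    A=[];B=[]
    for fr,p in((f,a),(g,b)):
        c,d=ray(fr,*p);d/=np.linalg.norm(d);P=np.eye(3)-np.outer(d,d);A.append(P);B.append(P@c)
    x=np.linalg.lstsq(np.vstack(A),np.hstack(B),rcond=None)[0];return x,proj(f,x)-a,proj(g,x)-b
m=(px("scene0",193,92),px("top0",166,155));r=(px("scene1",203,60),px("top1",247,102))
h=(px("scene1",186,202),px("top1",175,156))
for n,(a,b) in dict(mouth=m,rod=r,hold=h).items():
    x,e1,e2=tri(a,b);print(n,x.round(4),e1.round(2),e2.round(2))
print("mouth z.125",atz(f,*m[0],.125),atz(g,*m[1],.125));print("rod z.158",atz(f,*r[0],.158),atz(g,*r[1],.158));print("hold z6",atz(f,*h[0],.006),atz(g,*h[1],.006))
for n in("timer","spice_b"):
    for c,fr in(("scene",f),("top",g)): b=env.boxes_of(c,n)[0]["rect"];print(n,c,atz(fr,b[0],b[1],.05))
# yellow/pink in top
for u,v in((297,161),(359,139),(342,243)): print(atz(g,u,v,.08))
```

```text
mouth [0.5276 0.2053 0.1314] [ 0.26 -0.06] [0.04 0.31]
rod [ 0.5781 -0.1513  0.1594] [ 0.05 -0.01] [0.01 0.05]
hold [ 0.5784 -0.15    0.0101] [ 0.41 -0.1 ] [0.05 0.41]
mouth z.125 [0.52712021 0.21011759 0.125     ] [0.52881363 0.20649841 0.125     ]
rod z.158 [ 0.5781597  -0.15076166  0.158     ] [ 0.57844674 -0.15155401  0.158     ]
hold z6 [ 0.57775218 -0.14879572  0.006     ] [ 0.57989518 -0.1506311   0.006     ]
timer scene [0.44725244 0.02397383 0.05      ]
timer top [0.43623745 0.04131786 0.05      ]
spice_b scene [0.68673187 0.06102303 0.05      ]
spice_b top [0.68058745 0.04900386 0.05      ]
[ 0.64104937 -0.03980515  0.08      ]
[ 0.68825873 -0.17972121  0.08      ]
[ 0.45750673 -0.1326731   0.08      ]
```

Everything agrees with the given sizes: rod at (0.578, -0.151) with its top at about 0.158, and the mouth at about (0.528, 0.206, 0.131). I'll square the tool to the world axes and move above the rod.

carry_out:
  travel:
    - [0,0,0]
    - [0,0,0]
    - [0.118,-0.0975,0]
    - [0.118,-0.0975,0]
    - [0.118,-0.0975,0]
  dr:
    - [0,0,0.2834]
    - [0,0,0.2834]
    - [0,0,0]
    - [0,0,0]
    - [0,0,0]

```text
time: 1.7
position: [0.2606, -0.4133, 0.2313]
ee_rot: [0.0, 1.0, -0.001, 0.0]
contact_force: [0.5, -0.4, -0.0]
finger_gap: 0.0855
grip_force: 0.0
```

carry_out:
  travel:
    - [0.118,-0.0975,0]
    - [0.118,-0.0975,0]
    - [0.118,-0.0975,0]
    - [0.118,-0.0975,0]
    - [0.118,-0.0975,0]
  dr:
    - [0,0,0]
    - [0,0,0]
    - [0,0,0]
    - [0,0,0]
    - [0,0,0]

```text
time: 2.2
position: [0.438, -0.2666, 0.2315]
ee_rot: [0.0, 1.0, -0.0, 0.0]
contact_force: [0.5, -1.3, -0.0]
finger_gap: 0.0853
grip_force: 0.0
```

carry_out:
  travel:
    - [0.118,-0.0975,0]
    - [0.118,-0.0975,0]
    - [0.118,-0.0975,0]
    - [0.118,-0.0975,0]
    - [0,0,0]
  dr:
    - [0,0,0]
    - [0,0,0]
    - [0,0,0]
    - [0,0,0]
    - [0,0,0]

```text
time: 2.7
position: [0.581, -0.1471, 0.2298]
ee_rot: [-0.001, 1.0, 0.003, -0.001]
contact_force: [-0.0, 0.4, 0.4]
finger_gap: 0.0854
grip_force: 0.0
```

carry_out:
  travel:
    - [0,0,0]
    - [0,0,0.1]
    - [0,0,0.1]
    - [0,0,0]
    - [0,0,0]
  dr:
    - [0,0,0]
    - [0,0,0]
    - [0,0,0]
    - [0,0,0]
    - [0,0,0]

```text
time: 3.2
position: [0.5778, -0.1519, 0.1721]
ee_rot: [0.0, 1.0, -0.001, -0.0]
contact_force: [0.1, -0.6, 0.1]
finger_gap: 0.0854
grip_force: 0.0
```

Run:
```python
from h import *
t=[]
s=env.observe();print(s["position"],s["ee_rot"],s["contact_force"])
for c,u,v in(("scene",275,265),("top",346,190)):
    f=env.grab_frame(c);t.append(cv2.resize(f["image"][v-36:v+36,u-32:u+32],(384,432),interpolation=cv2.INTER_CUBIC))
cv2.imwrite("pics/n.png",np.hstack(t))
```

```text
[ 0.5778022  -0.15193894  0.17213058] [ 8.87137894e-05  9.99999754e-01 -6.94385332e-04 -4.11316907e-05] [ 0.10420919 -0.57979527  0.0888549 ]
```

View pics/n.png

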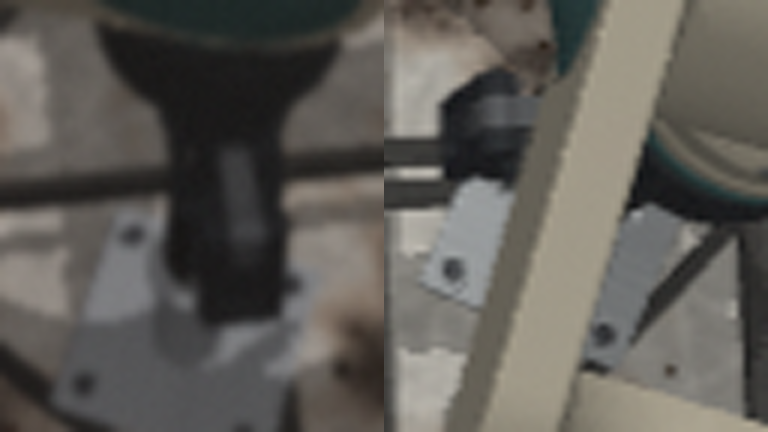

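The zoomed view shows the fingers straddling the rod over the holder. I'll go down and grasp.

carry_out:
  travel:
    - [0,0,0.1]
    - [0,0,0.1133]
    - [0,0,0]
    - [0,0,0]
  dr:
    - [0,0,0]
    - [0,0,0]
    - [0,0,0]
    - [0,0,0]

```text
time: 3.7
position: [0.5788, -0.1514, 0.1091]
ee_rot: [0.0, 1.0, -0.0, 0.001]
contact_force: [0.1, 0.7, -0.0]
finger_gap: 0.0855
grip_force: 0.0
```

carry_out:
  travel:
    - [0,0,0]
    - [0,0,0]
    - [0,0,0]
    - [0,0,0]
    - [0,0,0]
  dr:
    - [0,0,0]
    - [0,0,0]
    - [0,0,0]
    - [0,0,0]
    - [0,0,0]
  grip: 15

```text
time: 4.2
position: [0.5786, -0.1512, 0.1081]
ee_rot: [0.0, 1.0, 0.0, 0.001]
contact_force: [-1.4, -0.5, 3.7]
finger_gap: 0.0229
grip_force: 58.5
```

carry_out:
  travel:
    - [0,0,0]
    - [0,0,0]
    - [0,0,0]
    - [0,0,0]
    - [0,0,0]
  dr:
    - [0,0,0]
    - [0,0,0]
    - [0,0,0]
    - [0,0,0]
    - [0,0,0]
  grip: 5

```text
time: 4.7
position: [0.5787, -0.1512, 0.1082]
ee_rot: [0.0, 1.0, -0.0, 0.001]
contact_force: [-1.6, 0.0, 5.6]
finger_gap: 0.023
grip_force: 58.6
```

carry_out:
  travel:
    - [0,0,-0.05]
    - [0,0,-0.12]
    - [0,0,-0.13]
    - [0,0,-0.13]
    - [0,0,-0.1033]
  dr:
    - [0,0,0]
    - [0,0,0]
    - [0,0,0]
    - [0,0,0]
    - [0,0,0]

```text
time: 5.2
position: [0.5782, -0.1509, 0.2699]
ee_rot: [0.0, 1.0, 0.0, 0.001]
contact_force: [0.6, -0.4, -3.1]
finger_gap: 0.0229
grip_force: 59.4
```

carry_out:
  travel:
    - [0,0,0]
    - [-0.0187,-0.13,0]
    - [-0.0187,-0.13,0]
    - [-0.0187,-0.13,0]
    - [-0.0187,-0.13,0]
  dr:
    - [0,0,0]
    - [0,0,0]
    - [0,0,0]
    - [0,0,0]
    - [0,0,0]

```text
time: 5.7
position: [0.5548, 0.0064, 0.2651]
ee_rot: [-0.0, 1.0, -0.0, -0.002]
contact_force: [1.1, 0.1, -3.1]
finger_gap: 0.0226
grip_force: 59.7
```

carry_out:
  travel:
    - [-0.0187,-0.13,0]
    - [-0.0187,-0.13,0]
    - [-0.0187,-0.13,0]
    - [-0.0187,-0.13,0]
    - [-0.0187,-0.13,0]
  dr:
    - [0,0,0]
    - [0,0,0]
    - [0,0,0]
    - [0,0,0]
    - [0,0,0]

```text
time: 6.2
position: [0.5268, 0.2014, 0.2652]
ee_rot: [0.001, 1.0, 0.0, -0.002]
contact_force: [0.7, 1.0, -3.3]
finger_gap: 0.0224
grip_force: 59.7
```

carry_out:
  travel:
    - [0,-0.02,0]
    - [0,0,0]
    - [0,0,0]
    - [0,0,0]
    - [0,0,0]
  dr:
    - [0,0,0]
    - [0,0,0]
    - [0,0,0]
    - [0,0,0]
    - [0,0,0]

```text
time: 6.7
position: [0.5281, 0.2048, 0.2671]
ee_rot: [0.0, 1.0, -0.001, -0.0]
contact_force: [0.2, 0.4, -3.0]
finger_gap: 0.0224
grip_force: 59.8
```

Run:
```python
from h import *
t=[]
s=env.observe();print(s["position"],s["ee_rot"],s["contact_force"],s["torque"])
for c,u,v in(("scene",236,140),("top",188,210)):
    f=env.grab_frame(c);cv2.imwrite(f"pics/{c}1.png",f["image"]);t.append(cv2.resize(f["image"][v-48:v+48,u-32:u+32],(400,600),interpolation=cv2.INTER_CUBIC))
    p=s["position"];print(c,"tip",proj(f,[p[0],p[1],p[2]-.101]),"mouth",proj(f,[.528,.206,.131]))
cv2.imwrite("pics/q.png",np.hstack(t))
```

```text
[0.52811587 0.20484879 0.26713567] [ 1.21579021e-04  9.99999634e-01 -8.41525704e-04 -9.10591626e-05] [ 0.20255854  0.4339496  -2.97933954] [ 0.03676061  0.05367441 -0.01067812]
scene tip [235.74933294 122.09181311] mouth [236.17495898 130.73275837]
top tip [180.67753938 209.90710198] mouth [183.00899802 211.53900647]
```

View pics/q.png

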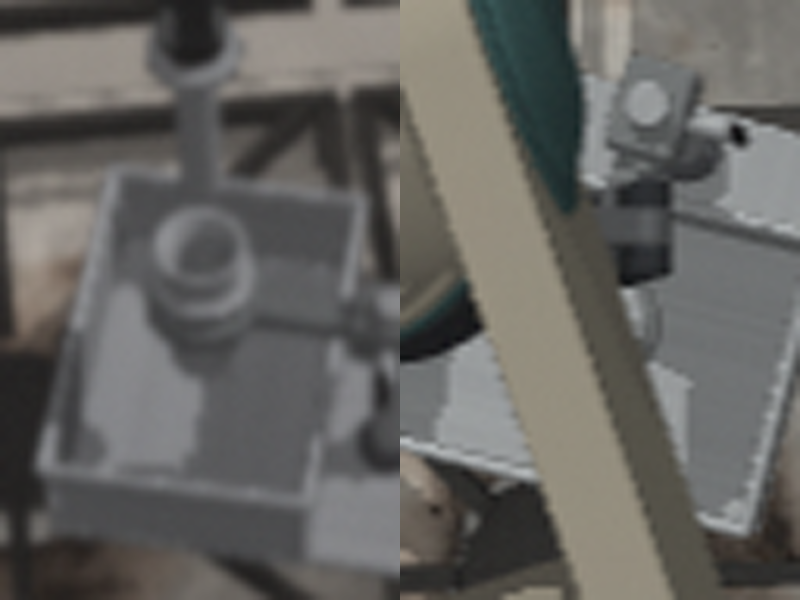

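The rod hangs upright, tip at scene (235.3,122) and mouth at scene (235.3,130). The tip is about 1 mm too far in +x. I'll correct that and enter the flare.

carry_out:
  travel:
    - [-0.0033,-0.0023,0]
    - [0,0,0.04]
    - [0,0,0.04]
    - [0,0,0.02]
    - [0,0,0]
  dr:
    - [0,0,0]
    - [0,0,0]
    - [0,0,0]
    - [0,0,0]
    - [0,0,0]

```text
time: 7.3
position: [0.5262, 0.2065, 0.2351]
ee_rot: [0.001, 1.0, 0.0, -0.002]
contact_force: [-0.2, -0.1, -4.4]
finger_gap: 0.0224
grip_force: 59.8
```

carry_out:
  travel:
    - [0,0,0.01]
    - [0,0,0.01]
    - [0,0,0.01]
    - [0,0,0]
    - [0,0,0]
  dr:
    - [0,0,0]
    - [0,0,0]
    - [0,0,0]
    - [0,0,0]
    - [0,0,0]

```text
time: 7.8
position: [0.5269, 0.2067, 0.2283]
ee_rot: [0.0, 1.0, 0.0, 0.0]
contact_force: [0.8, -1.1, -3.8]
finger_gap: 0.0226
grip_force: 59.8
```

Run:
```python
from h import *
t=[]
s=env.observe();print(s["position"],s["ee_rot"],s["contact_force"],s["torque"])
for c,u,v in(("scene",236,130),("top",190,205)):
    f=env.grab_frame(c);t.append(cv2.resize(f["image"][v-30:v+30,u-20:u+20],(400,600),interpolation=cv2.INTER_CUBIC))
cv2.imwrite("pics/r.png",np.hstack(t))
```

```text
[0.52690941 0.20665345 0.2283267 ] [2.02718807e-05 9.99999997e-01 5.40354658e-06 6.87659605e-05] [ 0.81603452 -1.05263412 -3.75358524] [-0.00537598 -0.008926   -0.00418887]
```

View pics/r.png

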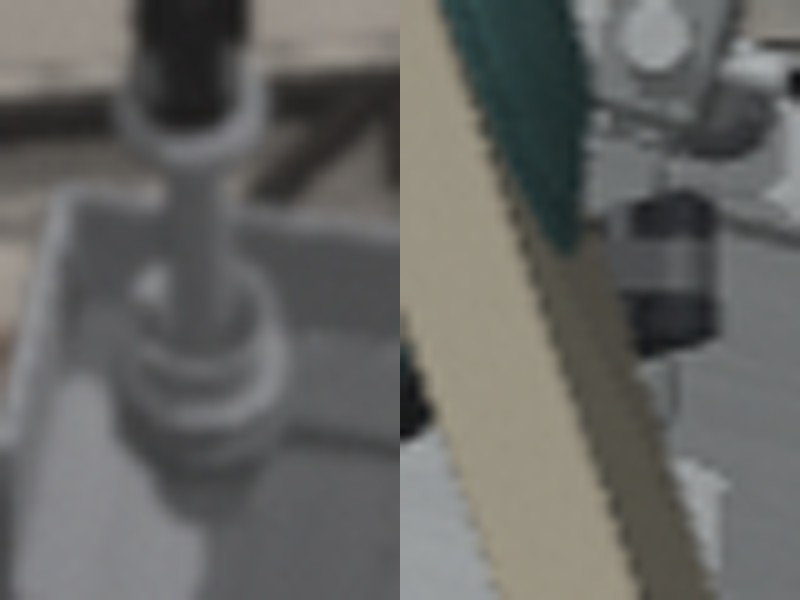

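The tip is at the mouth, centred to within about 1 mm: tip near scene column 235.5, rim centre near 235.9. I'll go down slowly, watching the force.

carry_out:
  travel:
    - [0.0017,0.002,0.008]
    - [0,0,0.01]
    - [0,0,0.01]
    - [0,0,0.01]
    - [0,0,0]
  dr:
    - [0,0,0]
    - [0,0,0]
    - [0,0,0]
    - [0,0,0]
    - [0,0,0]

```text
time: 8.4
position: [0.5271, 0.206, 0.2161]
ee_rot: [0.0, 1.0, -0.0, -0.001]
contact_force: [-0.2, 0.2, -3.2]
finger_gap: 0.0227
grip_force: 59.8
```

carry_out:
  travel:
    - [0,0,0.008]
    - [0,0,0.008]
    - [0,0,0.008]
    - [0,0,0.008]
  dr:
    - [0,0,0]
    - [0,0,0]
    - [0,0,0]
    - [0,0,0]

```text
time: 8.8
position: [0.5274, 0.206, 0.207]
ee_rot: [0.0, 1.0, -0.0, -0.0]
contact_force: [-0.2, 0.7, -3.3]
finger_gap: 0.0224
grip_force: 59.8
```

carry_out:
  travel:
    - [0,0,0.008]
    - [0,0,0.008]
    - [0,0,0.008]
    - [0,0,0.008]
  dr:
    - [0,0,0]
    - [0,0,0]
    - [0,0,0]
    - [0,0,0]

```text
time: 9.2
position: [0.5279, 0.2061, 0.1991]
ee_rot: [-0.0, 1.0, 0.0, 0.001]
contact_force: [-0.8, -0.0, 4.8]
finger_gap: 0.0223
grip_force: 60.7
```

carry_out:
  travel:
    - [0,0,0.007]
    - [0,0,0.007]
    - [0,0,0.007]
    - [0,0,0.007]
  dr:
    - [0,0,0]
    - [0,0,0]
    - [0,0,0]
    - [0,0,0]

```text
time: 9.6
position: [0.5277, 0.2061, 0.1897]
ee_rot: [-0.0, 1.0, -0.0, 0.001]
contact_force: [1.2, -0.5, 5.3]
finger_gap: 0.0224
grip_force: 60.7
```

The plug is moving at about 8.5 N.

carry_out:
  travel:
    - [0,0,0.007]
    - [0,0,0.007]
    - [0,0,0.007]
    - [0,0,0.007]
  dr:
    - [0,0,0]
    - [0,0,0]
    - [0,0,0]
    - [0,0,0]

```text
time: 10.0
position: [0.5277, 0.2061, 0.1813]
ee_rot: [-0.0, 1.0, 0.0, 0.001]
contact_force: [0.0, -0.7, 4.7]
finger_gap: 0.0226
grip_force: 60.7
```

carry_out:
  travel:
    - [0,0,0.007]
    - [0,0,0.007]
    - [0,0,0.007]
    - [0,0,0.007]
  dr:
    - [0,0,0]
    - [0,0,0]
    - [0,0,0]
    - [0,0,0]

```text
time: 10.4
position: [0.5277, 0.2061, 0.1729]
ee_rot: [-0.0, 1.0, 0.0, 0.001]
contact_force: [-0.5, -1.1, 5.5]
finger_gap: 0.0227
grip_force: 60.7
```

carry_out:
  travel:
    - [0,0,0.004]
    - [0,0,0.004]
    - [0,0,0.004]
    - [0,0,0]
    - [0,0,0]
  dr:
    - [0,0,0]
    - [0,0,0]
    - [0,0,0]
    - [0,0,0]
    - [0,0,0]

```text
time: 10.9
position: [0.5275, 0.2061, 0.1691]
ee_rot: [-0.0, 1.0, -0.0, 0.0]
contact_force: [-0.2, -0.9, 5.2]
finger_gap: 0.0228
grip_force: 60.7
```

carry_out:
  travel:
    - [0,0,0.0035]
    - [0,0,0.0035]
    - [0,0,0.0035]
    - [0,0,0.0035]
    - [0,0,0]
  dr:
    - [0,0,0]
    - [0,0,0]
    - [0,0,0]
    - [0,0,0]
    - [0,0,0]

```text
time: 11.4
position: [0.5271, 0.206, 0.1639]
ee_rot: [0.0, 1.0, 0.0, -0.0]
contact_force: [0.7, 0.0, 1.0]
finger_gap: 0.0226
grip_force: 60.6
```

carry_out:
  travel:
    - [0,0,0.0035]
    - [0,0,0.0035]
    - [0,0,0.0035]
    - [0,0,0]
  dr:
    - [0,0,0]
    - [0,0,0]
    - [0,0,0]
    - [0,0,0]

```text
time: 11.8
position: [0.5268, 0.2058, 0.1603]
ee_rot: [0.0, 1.0, -0.0, -0.001]
contact_force: [0.3, 0.3, -3.4]
finger_gap: 0.0223
grip_force: 60.3
```

The plug has left the tube: the force is back to the free-hanging level of about -3.3 N. Next I'll seat the collar in 1 mm and then half-millimetre steps, aiming for a reading of about +11.5 N, which is 15 N pressing.

carry_out:
  travel:
    - [0,0,0.0033]
    - [0,0,0]
    - [0,0,0]
  dr:
    - [0,0,0]
    - [0,0,0]
    - [0,0,0]

```text
time: 12.1
position: [0.5273, 0.206, 0.1605]
ee_rot: [0.0, 1.0, 0.0, -0.0]
contact_force: [0.1, 0.1, -4.0]
finger_gap: 0.0226
grip_force: 60.3
```

carry_out:
  travel:
    - [0,0,0.0033]
    - [0,0,0]
    - [0,0,0]
  dr:
    - [0,0,0]
    - [0,0,0]
    - [0,0,0]

```text
time: 12.4
position: [0.5274, 0.206, 0.1595]
ee_rot: [0.0, 1.0, 0.0, 0.0]
contact_force: [-0.3, 0.0, -2.8]
finger_gap: 0.0223
grip_force: 60.3
```

carry_out:
  travel:
    - [0,0,0.003]
    - [0,0,0]
    - [0,0,0]
  dr:
    - [0,0,0]
    - [0,0,0]
    - [0,0,0]

```text
time: 12.7
position: [0.5273, 0.206, 0.1586]
ee_rot: [0.0, 1.0, -0.0, -0.0]
contact_force: [-0.1, -0.7, -2.6]
finger_gap: 0.0229
grip_force: 60.3
```

carry_out:
  travel:
    - [0,0,0.003]
    - [0,0,0]
    - [0,0,0]
  dr:
    - [0,0,0]
    - [0,0,0]
    - [0,0,0]

```text
time: 13.0
position: [0.5274, 0.206, 0.1577]
ee_rot: [0.0, 1.0, 0.0, -0.0]
contact_force: [-0.4, 0.7, -3.2]
finger_gap: 0.023
grip_force: 60.3
```

carry_out:
  travel:
    - [0,0,0.003]
    - [0,0,0]
    - [0,0,0]
  dr:
    - [0,0,0]
    - [0,0,0]
    - [0,0,0]

```text
time: 13.3
position: [0.5274, 0.206, 0.1568]
ee_rot: [0.0, 1.0, 0.0, -0.0]
contact_force: [-0.5, 0.6, -2.7]
finger_gap: 0.0225
grip_force: 60.3
```

carry_out:
  travel:
    - [0,0,0.003]
    - [0,0,0]
    - [0,0,0]
  dr:
    - [0,0,0]
    - [0,0,0]
    - [0,0,0]

```text
time: 13.6
position: [0.5274, 0.206, 0.1559]
ee_rot: [0.0, 1.0, 0.0, -0.0]
contact_force: [-0.1, 0.4, -3.3]
finger_gap: 0.0228
grip_force: 60.3
```

carry_out:
  travel:
    - [0,0,0.003]
    - [0,0,0]
    - [0,0,0]
  dr:
    - [0,0,0]
    - [0,0,0]
    - [0,0,0]

```text
time: 13.9
position: [0.5275, 0.2061, 0.1556]
ee_rot: [-0.0, 1.0, 0.0, 0.0]
contact_force: [-0.9, -0.2, 1.2]
finger_gap: 0.0223
grip_force: 60.3
```

carry_out:
  travel:
    - [0,0,0.003]
    - [0,0,0]
    - [0,0,0]
  dr:
    - [0,0,0]
    - [0,0,0]
    - [0,0,0]

```text
time: 14.2
position: [0.5276, 0.2061, 0.155]
ee_rot: [-0.0, 1.0, -0.0, 0.001]
contact_force: [-1.1, -0.2, 4.9]
finger_gap: 0.022
grip_force: 60.5
```

Run:
```python
from h import *
f=env.grab_frame("scene");u,v=236,136
cv2.imwrite("pics/s.png",cv2.resize(f["image"][v-30:v+30,u-30:u+30],(600,600),interpolation=cv2.INTER_CUBIC))
s=env.observe();print(s["position"],s["contact_force"])
```

```text
[0.52760484 0.20611537 0.15502831] [-2.38005941 -0.5613525   5.10805965]
```

View pics/s.png

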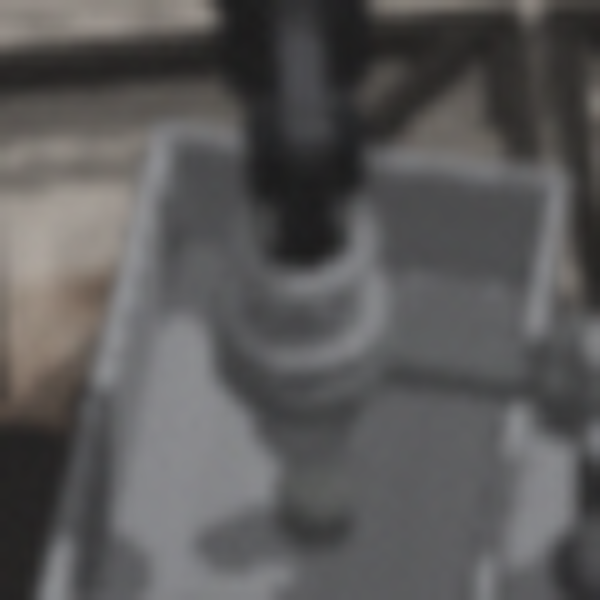

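Run:
```python
from h import *
f=env.grab_frame("scene");a=cv2.imread("pics/scene0.png");u0,v0,S=211,106,8
c=[im[v0:v0+60,u0:u0+50] for im in(a,f["image"])]
c=[cv2.resize(x,None,fx=S,fy=S,interpolation=cv2.INTER_CUBIC) for x in c]
x,y,z=env.observe()["position"];th=np.linspace(0,2*np.pi,60)
def circ(im,x,y,z,r,col):
    p=np.array([proj(f,[x+r*np.cos(t),y+r*np.sin(t),z]) for t in th]);p=((p-[u0,v0]+.5)*S).astype(int);cv2.polylines(im,[p],True,col,1)
circ(c[0],x,y,.129,.019,(0,0,255));circ(c[0],x,y,.114,.019,(255,0,0))
circ(c[1],x,y,z-.02,.018,(0,255,0));circ(c[1],x,y,z-.026,.018,(0,0,255))
circ(c[1],x,y,.029,.010,(0,255,255))
cv2.imwrite("pics/t.png",np.hstack(c))
s=env.observe();print(s["position"],s["contact_force"])
print([(b["score"],b["rect"]) for b in env.boxes_of("scene","plug")[:3]])
```

```text
[0.52761753 0.20610175 0.15502056] [-2.31785427 -0.75474631  5.11912251]
[(0.44, [237.8, 158.1, 6.8, 4.3])]
```

View pics/t.png

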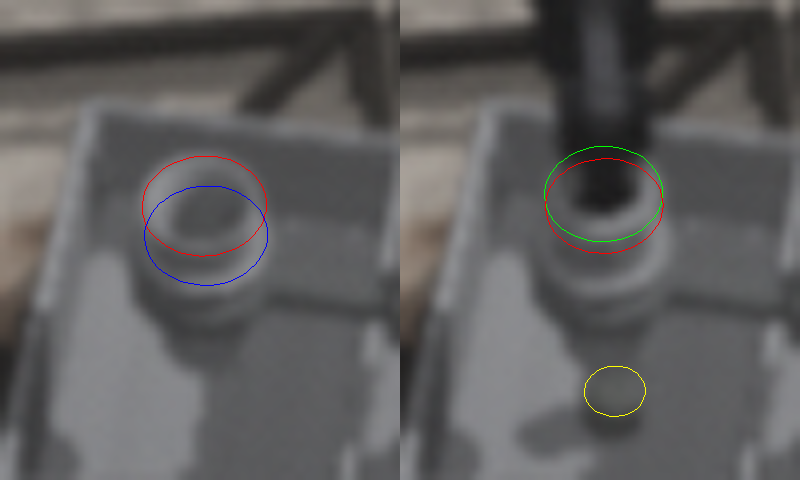

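The overlay fits. The rod has not slipped, the collar sits on the mouth at z≈0.129, and the plug stands in the pan under the tube, near scene (237,157). I'll press on to about 15 N.

carry_out:
  travel:
    - [0,0,0.003]
    - [0,0,0]
    - [0,0,0]
  dr:
    - [0,0,0]
    - [0,0,0]
    - [0,0,0]

```text
time: 14.65
position: [0.5277, 0.2061, 0.1546]
ee_rot: [-0.0, 1.0, 0.0, 0.001]
contact_force: [-3.1, -1.5, 6.6]
finger_gap: 0.0228
grip_force: 60.8
```

carry_out:
  travel:
    - [0,0,0.0015]
    - [0,0,0]
    - [0,0,0]
  dr:
    - [0,0,0]
    - [0,0,0]
    - [0,0,0]

```text
time: 14.95
position: [0.5277, 0.2061, 0.1543]
ee_rot: [-0.0, 1.0, 0.0, 0.001]
contact_force: [-4.5, -1.7, 8.4]
finger_gap: 0.0224
grip_force: 60.9
```

carry_out:
  travel:
    - [-0.0017,0,0.001]
    - [0,0,0]
    - [0,0,0]
  dr:
    - [0,0,0]
    - [0,0,0]
    - [0,0,0]

```text
time: 15.25
position: [0.5276, 0.2061, 0.1543]
ee_rot: [-0.0, 1.0, -0.0, 0.001]
contact_force: [-1.1, -0.3, 7.9]
finger_gap: 0.0222
grip_force: 60.9
```

carry_out:
  travel:
    - [0,0,0.0015]
    - [0,0,0]
    - [0,0,0]
  dr:
    - [0,0,0]
    - [0,0,0]
    - [0,0,0]

```text
time: 15.55
position: [0.5276, 0.2061, 0.154]
ee_rot: [-0.0, 1.0, -0.0, 0.002]
contact_force: [-2.3, -1.8, 8.3]
finger_gap: 0.0224
grip_force: 61.0
```

carry_out:
  travel:
    - [-0.0007,0,0.002]
    - [0,0,0]
    - [0,0,0]
  dr:
    - [0,0,0]
    - [0,0,0]
    - [0,0,0]

```text
time: 15.85
position: [0.5276, 0.2061, 0.1537]
ee_rot: [-0.0, 1.0, -0.0, 0.002]
contact_force: [-2.0, -0.9, 9.8]
finger_gap: 0.0225
grip_force: 61.1
```

carry_out:
  travel:
    - [0,0,0.0015]
    - [0,0,0]
    - [0,0,0]
  dr:
    - [0,0,0]
    - [0,0,0]
    - [0,0,0]

```text
time: 16.15
position: [0.5276, 0.2061, 0.1535]
ee_rot: [-0.0, 1.0, -0.0, 0.002]
contact_force: [-2.7, -0.9, 10.6]
finger_gap: 0.0229
grip_force: 61.2
```

carry_out:
  travel:
    - [0,0,0.0008]
    - [0,0,0]
    - [0,0,0]
    - [0,0,0]
    - [0,0,0]
  dr:
    - [0,0,0]
    - [0,0,0]
    - [0,0,0]
    - [0,0,0]
    - [0,0,0]

```text
time: 16.65
position: [0.5276, 0.2061, 0.1534]
ee_rot: [-0.0, 1.0, -0.0, 0.002]
contact_force: [-2.6, -1.7, 12.4]
finger_gap: 0.0226
grip_force: 61.2
```

carry_out:
  travel:
    - [0,0,0]
    - [0,0,0]
    - [0,0,0]
    - [0,0,0]
    - [0,0,0]
  dr:
    - [0,0,0]
    - [0,0,0]
    - [0,0,0]
    - [0,0,0]
    - [0,0,0]

```text
time: 17.15
position: [0.5276, 0.2061, 0.1533]
ee_rot: [-0.0, 1.0, -0.0, 0.002]
contact_force: [-2.5, -1.8, 11.1]
finger_gap: 0.0227
grip_force: 61.2
```

I held about 15 N for a second. Now I'll draw the rod out.

carry_out:
  travel:
    - [0,0,-0.02]
    - [0,0,-0.04]
    - [0,0,-0.06]
    - [0,0,-0.06]
    - [0,0,-0.06]
  dr:
    - [0,0,0]
    - [0,0,0]
    - [0,0,0]
    - [0,0,0]
    - [0,0,0]

```text
time: 17.65
position: [0.5264, 0.206, 0.223]
ee_rot: [0.0, 1.0, 0.0, -0.001]
contact_force: [-0.5, 0.6, -2.8]
finger_gap: 0.0227
grip_force: 60.3
```

carry_out:
  travel:
    - [0,0,-0.08]
    - [0,0,-0.08]
    - [0,0,0]
    - [0,0,0]
    - [0,0,0]
  dr:
    - [0,0,0]
    - [0,0,0]
    - [0,0,0]
    - [0,0,0]
    - [0,0,0]

```text
time: 18.15
position: [0.5261, 0.2059, 0.2685]
ee_rot: [0.001, 1.0, 0.0, -0.002]
contact_force: [-0.2, 0.1, -3.5]
finger_gap: 0.0228
grip_force: 60.3
```

carry_out:
  travel:
    - [0.0174,0.119,0]
    - [0.0174,0.119,0]
    - [0.0174,0.119,0]
    - [0.0174,0.119,0]
    - [0.0174,0.119,0]
  dr:
    - [0,0,0]
    - [0,0,0]
    - [0,0,0]
    - [0,0,0]
    - [0,0,0]

```text
time: 18.65
position: [0.5523, 0.0261, 0.2689]
ee_rot: [0.0, 1.0, 0.0, -0.001]
contact_force: [0.6, 0.0, -2.6]
finger_gap: 0.0226
grip_force: 59.9
```

carry_out:
  travel:
    - [0.0174,0.119,0]
    - [0.0174,0.119,0]
    - [0.0174,0.119,0]
    - [0.0174,0.119,0]
    - [0.0174,0.119,0]
  dr:
    - [0,0,0]
    - [0,0,0]
    - [0,0,0]
    - [0,0,0]
    - [0,0,0]

```text
time: 19.15
position: [0.5784, -0.1523, 0.2688]
ee_rot: [-0.0, 1.0, -0.0, -0.001]
contact_force: [-0.1, -0.7, -2.6]
finger_gap: 0.0225
grip_force: 59.9
```

carry_out:
  travel:
    - [0,0,0]
    - [0,0,0]
    - [0,0,0]
    - [0,0,0]
  dr:
    - [0,0,0]
    - [0,0,0]
    - [0,0,0]
    - [0,0,0]

```text
time: 19.55
position: [0.5788, -0.1499, 0.2705]
ee_rot: [-0.0, 1.0, 0.001, -0.0]
contact_force: [-0.7, -0.1, -2.9]
finger_gap: 0.0225
grip_force: 60.1
```

carry_out:
  travel:
    - [0,0,0.1]
    - [0,0,0.1]
    - [0,0,0.04]
    - [0,0,0]
    - [0,0,0]
  dr:
    - [0,0,0]
    - [0,0,0]
    - [0,0,0]
    - [0,0,0]
    - [0,0,0]

```text
time: 20.05
position: [0.5794, -0.1508, 0.2003]
ee_rot: [0.0, 1.0, 0.0, 0.001]
contact_force: [-0.5, -0.0, -2.5]
finger_gap: 0.0224
grip_force: 60.2
```

carry_out:
  travel:
    - [-0.002,0,0.02]
    - [0,0,0.02]
    - [0,0,0.03]
    - [0,0,0.03]
    - [0,0,0]
  dr:
    - [0,0,0]
    - [0,0,0]
    - [0,0,0]
    - [0,0,0]
    - [0,0,0]

```text
time: 20.55
position: [0.5774, -0.1507, 0.1665]
ee_rot: [-0.001, 1.0, -0.0, -0.002]
contact_force: [0.5, -0.1, -3.3]
finger_gap: 0.0226
grip_force: 60.2
```

carry_out:
  travel:
    - [0,0,0.04]
    - [0,0,0.04]
    - [0,0,0.04]
    - [0,0,0.04]
    - [0,0,0]
  dr:
    - [0,0,0]
    - [0,0,0]
    - [0,0,0]
    - [0,0,0]
    - [0,0,0]

```text
time: 21.05
position: [0.5771, -0.1506, 0.1178]
ee_rot: [-0.001, 1.0, -0.0, -0.002]
contact_force: [-0.1, 0.3, -3.5]
finger_gap: 0.0224
grip_force: 60.2
```

carry_out:
  travel:
    - [0,0,0.01]
    - [0,0,0.01]
    - [0,0,0.007]
    - [0,0,0]
    - [0,0,0]
  dr:
    - [0,0,0]
    - [0,0,0]
    - [0,0,0]
    - [0,0,0]
    - [0,0,0]

```text
time: 21.55
position: [0.5783, -0.151, 0.1129]
ee_rot: [0.0, 1.0, -0.0, 0.0]
contact_force: [-0.2, -0.2, -2.8]
finger_gap: 0.0229
grip_force: 60.2
```

carry_out:
  travel:
    - [0,0,0.003]
    - [0,0,0]
    - [0,0,0]
  dr:
    - [0,0,0]
    - [0,0,0]
    - [0,0,0]

```text
time: 21.85
position: [0.5783, -0.151, 0.1118]
ee_rot: [0.0, 1.0, 0.0, 0.0]
contact_force: [0.0, 0.4, -1.8]
finger_gap: 0.023
grip_force: 60.2
```

carry_out:
  travel:
    - [0,0,0.005]
    - [0,0,0]
    - [0,0,0]
  dr:
    - [0,0,0]
    - [0,0,0]
    - [0,0,0]

```text
time: 22.15
position: [0.5782, -0.151, 0.1102]
ee_rot: [0.0, 1.0, 0.0, -0.0]
contact_force: [0.6, 0.4, -3.1]
finger_gap: 0.0226
grip_force: 60.2
```

carry_out:
  travel:
    - [0,0,0.004]
    - [0,0,0]
    - [0,0,0]
  dr:
    - [0,0,0]
    - [0,0,0]
    - [0,0,0]

```text
time: 22.45
position: [0.5782, -0.151, 0.109]
ee_rot: [0.0, 1.0, 0.0, -0.0]
contact_force: [0.2, -0.1, -3.2]
finger_gap: 0.0225
grip_force: 60.2
```

carry_out:
  travel:
    - [0,0,0.003]
    - [0,0,0]
    - [0,0,0]
  dr:
    - [0,0,0]
    - [0,0,0]
    - [0,0,0]

```text
time: 22.75
position: [0.5783, -0.151, 0.1082]
ee_rot: [0.0, 1.0, 0.0, 0.0]
contact_force: [-0.4, 0.2, -1.9]
finger_gap: 0.0226
grip_force: 60.4
```

carry_out:
  travel:
    - [0,0,0.002]
    - [0,0,0]
    - [0,0,0]
  dr:
    - [0,0,0]
    - [0,0,0]
    - [0,0,0]

```text
time: 23.05
position: [0.5784, -0.151, 0.1082]
ee_rot: [0.0, 1.0, 0.0, 0.0]
contact_force: [-2.4, -0.0, 2.1]
finger_gap: 0.0226
grip_force: 60.6
```

The collar is seated. I'll open the gripper and rise straight up.

carry_out:
  travel:
    - [0,0,0]
    - [0,0,0]
    - [0,0,0]
    - [0,0,0]
    - [0,0,0]
  dr:
    - [0,0,0]
    - [0,0,0]
    - [0,0,0]
    - [0,0,0]
    - [0,0,0]
  grip: 85

```text
time: 23.55
position: [0.5783, -0.151, 0.1076]
ee_rot: [0.0, 1.0, 0.0, 0.0]
contact_force: [-0.2, -0.3, 0.6]
finger_gap: 0.0852
grip_force: 0.0
```

carry_out:
  travel:
    - [0,0,0]
    - [0,0,0]
    - [0,0,-0.05]
    - [0,0,-0.1]
    - [0,0,-0.1]
  dr:
    - [0,0,0]
    - [0,0,0]
    - [0,0,0]
    - [0,0,0]
    - [0,0,0]

```text
time: 24.05
position: [0.5781, -0.1509, 0.1843]
ee_rot: [0.0, 1.0, -0.0, -0.0]
contact_force: [0.1, -0.1, 0.8]
finger_gap: 0.0849
grip_force: 0.0
```

carry_out:
  travel:
    - [0,0,-0.15]
    - [0,0,-0.1]
    - [-0.15,0,0]
    - [-0.15,0,0]
    - [-0.15,0,0]
  dr:
    - [0,0,0]
    - [0,0,0]
    - [0,0,0]
    - [0,0,0]
    - [0,0,0]

```text
time: 24.55
position: [0.4419, -0.1508, 0.2587]
ee_rot: [0.0, 1.0, 0.0, 0.001]
contact_force: [-0.6, -0.8, 0.7]
finger_gap: 0.0851
grip_force: 0.0
```

carry_out:
  travel:
    - [0,0,0]
    - [0,0,0]
    - [0,0,0]
    - [0,0,0]
    - [0,0,0]
  dr:
    - [0,0,0]
    - [0,0,0]
    - [0,0,0]
    - [0,0,0]
    - [0,0,0]

```text
time: 25.05
position: [0.4439, -0.151, 0.2575]
ee_rot: [-0.0, 1.0, 0.0, -0.0]
contact_force: [-0.1, 0.8, -1.0]
finger_gap: 0.0851
grip_force: 0.0
```

Run:
```python
from h import *
for c in ("scene","top"):
    f=env.grab_frame(c);cv2.imwrite(f"pics/{c}2.png",f["image"])
a=cv2.resize(cv2.imread("pics/scene2.png")[90:320,190:330],(365,600));b=cv2.resize(cv2.imread("pics/top2.png")[130:280,150:380],(435,284))
o=np.zeros((600,800,3),np.uint8);o[:,:365]=a;o[:284,365:]=b;cv2.imwrite("pics/z.png",o)
```

```text
(no output)
```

View pics/z.png

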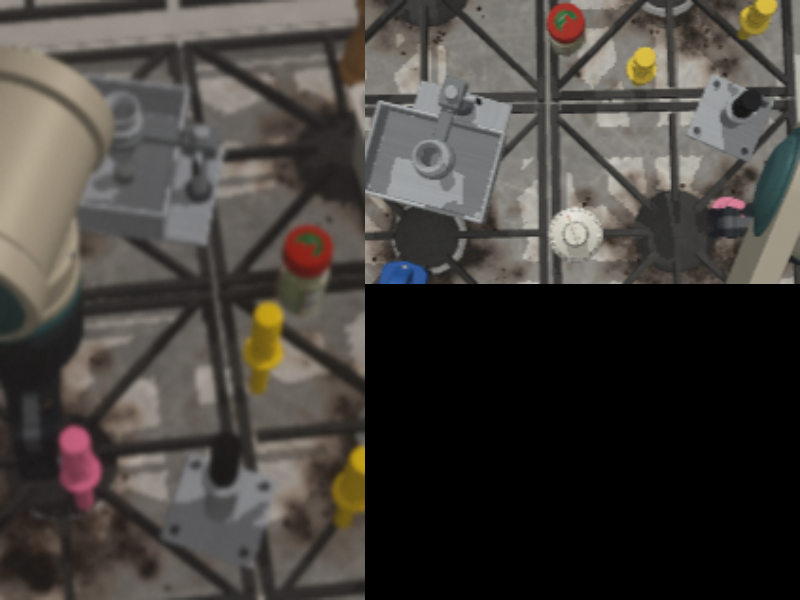

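The last picture shows the rod upright in its holder at scene (276,267). The plug stands in the pan below the tube, and the gripper is clear. I'm handing the job in.

```bash
python3 -c "
from rig import env
print(env.job_done())"
```

```text
the job is handed in; nothing more can be done
None
```

I handed the job in at about 25 s: the plug is in the pan, the collar pressed the tube's mouth with about 15 N for 1 s, and the rod is back in its holder, released; no verdict came back.

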